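# Lay the retaining bar over the vials on the shaker

## Task

The three sample vials on the bench shaker must be secured before it is run. The long white retaining bar is lying upside down on the table, its slotted side up: turn it over and lay it squarely across the two upright steel cheeks of the vial rack, centred, so that both slots drop fully over the cheeks, and let go. Keep the vials upright in their holes; the shorter bar is a spare for another rack.

Things in the scene. Friction and masses are not known exactly. Their poses are not given: they have to be found in the camera images.
- retaining_bar: White plastic bar, 40 mm wide, 30 mm thick, 160 mm long, about 0.18 kg; stable on its end. Origin at its centre; x along its length, y across, z out of its slotted side (up at the start, must end down). Two slots across the slotted side, 14 mm wide, 11 mm deep, centred 55 mm either side of the middle; other side plain. Starts flat on the table, origin 15 mm up. Symmetrical: either end to either cheek
- short_bar: White plastic bar, 40 mm wide, 30 mm thick, only 110 mm long, slots 32 mm either side of the middle; spare, does not fit this rack. Lies flat, slotted side up, origin at its centre. The two bars may change places.
- shaker: White shaker, 170 (x) by 230 (y) by 58 mm high, fixed; platform top 70 mm up; grey rack plate on it, 60 by 124 mm, top 88 mm up. At the plate's ends rise two steel cheeks, 8 mm thick (y), 36 mm wide (x), centred 55 mm either side of the middle along y, top edges 168 mm above the table. Origin under the housing's centre, on the table; z up; vials and cheeks stand in line along y
- bar_seat (a point): Where the bar's origin is once seated: midway between the cheeks, 4 mm above their top edges (172 mm above the table). Axes as the shaker's; the seated bar's length lies along this y, either way round. The slots leave 3 mm play either side of a cheek. The vial caps are 14 mm below the cheeks' tops, 3 mm under the seated bar
- vial0: Glass sample vial with a black cap, 28 mm diameter, 76 mm tall, loose in a hole 10 mm deep of the rack plate, its top 154 mm above the table; at the shaker's -y end of the row, next to a cheek. Origin at the centre of its foot; z up.
- vial1: Glass sample vial with a black cap, 28 mm diameter, 76 mm tall, loose in a hole 10 mm deep of the rack plate, its top 154 mm above the table; the middle one, under the middle of the bar. Origin at the centre of its foot; z up.
- vial2: Glass sample vial with a black cap, 28 mm diameter, 76 mm tall, loose in a hole 10 mm deep of the rack plate, its top 154 mm above the table; at the shaker's +y end of the row, next to a cheek. Origin at the centre of its foot; z up.

How it is judged:
On the way:
1. the long bar has been turned over: its slotted side faces down (angle between retaining_bar's own z axis and vertical above 2.4 rad), for 0.1 s.
At the end, for the whole second after the job is handed in: The long bar rests released on both cheeks, slotted side down, level within 0.1 rad, centre within 4 mm of seated height, 10 mm across and 7 mm along the rack, lengthwise within 0.15 rad; the vials stand upright (0.15 rad) in their holes, within 10 mm of where they were (angle between retaining_bar's own z axis and vertical above 3.04 rad and x of retaining_bar in the frame of bar_seat between -0.01 and 0.01 m and y of retaining_bar in the frame of bar_seat between -0.007 and 0.007 m and z of retaining_bar in the frame of bar_seat between -0.004 and 0.004 m and angle between the x axis of retaining_bar and the y axis of shaker, either way round below 0.15 rad and linear speed of retaining_bar below 0.02 m/s and angular speed of retaining_bar below 0.2 rad/s and contact force between retaining_bar and shaker above 0.3 N and angle between each of vial0, vial1, vial2's own z axis and vertical below 0.15 rad and distance of each of vial0, vial1, vial2 from where it was at the start of the episode below 0.01 m); the robot touches nothing.
It fails at once if a vial is knocked out of its hole or tipped over (angle between any of vial0, vial1, vial2's own z axis and vertical above 0.5 rad).
It also fails if it takes over 67 s, if anything falls off the work surface, if the arm or the gripper's body presses on something with over 40 N, if the wrist force passes 120 N, or if a joint passes its speed limit or range.

## Robot

A 6-joint arm with a two-finger parallel gripper is mounted at the origin on the work surface. World frame = base frame: x ahead of the robot, y to its left, z up, the work surface at z = 0. Lengths are in m, angles in rad, forces in N, time in s.
With the tool pointing down it reaches from about 0.375 to 0.925 m from the base axis. Payload 5.7 kg.
Tool frame: the origin (TCP) lies on the centre line of the jaws, within the pads' length; the fingertips stand 25 mm ahead of it and the grasp point (between the pads) lies 6 mm ahead of it (bot.nose_length is the distance from the TCP to the fingertips, in m); z points along the fingers, y is the line along which they close (so a half turn about z gives the same grasp; the last joint's range is limited). The gripper opens to 88 mm and grips with 3 to 60 N. Pads are 20 mm wide; open, the fingers measure 115 mm over their backs; the gripper's body (75 mm by 178 mm) begins 61 mm behind the grasp point.
Start: joints at [-1.233, 0.359, 1.51, -0, 1.272, -0.115], TCP at [0.262, -0.54, 0.248] pointing down, gripper open.
Joint ranges: [-2.97, 2.97], [-1.01, 2.36], [0.21, 2.38], [-0.96, 4.11], [0.2, 2.71], [-2.98, 2.98]. Speed limits (rad/s): [2.39, 2.39, 3.14, 3.14, 3.14, 3.14].

## Interface

Orientations are given as [roll, pitch, yaw] about the fixed x, y, z axes, in that order (R = Rz(yaw) Ry(pitch) Rx(roll)).
In Python, from cell import bot gives the robot as it stands.
- The arm moves only by the tool play_rows, never from a script. Its argument "motion" is a list of rows, each an object of numbers: "grip": the opening in per cent of the stroke, from 0 (shut) to 100 (fully open); "dx", "dy", "dz": the shift along the tool's x, y, z in mm; "turn": the turn about the tool's z in degrees. A call has exactly 8 rows; each row is the pose to reach, as a shift and turn from the pose commanded when the call began, along the tool's axes at that moment; what a row does not reach only later rows make up. A row lasts 1/10 s, in which the tool goes at most 50 mm and 8.59 degrees, less where a joint would pass 70% of its speed; a pose out of reach is approached as far as the arm can. A call with a gripper value outside its range is refused whole. The fingers move at their own pace and stop on an object; "newtons" is the grip in N (left out, the last holds). Time passes only in rows, so rows that repeat a pose let the fingers close, or fill a call up. It gives the time, the measured TCP pose, the force, the opening and the grip force at its end, in the units of the state.
- bot.sense(): the state, without advancing time (a new reading comes with each control period).
- bot.get_image(name): name is "side" or "top" or "wrist"; returns the picture (420x560x3 uint8, red, green, blue); there is no depth.
- bot.camera_model(name): a dict with "fx", "fy", "cx", "cy" (pixels), "dist" ([k1, k2, p1, p2, k3] as OpenCV has them; the pictures are not rectified), "R" (3x3) and "t" (3): a world point X has camera coordinates R X + t; the wrist camera has in their place "T_tool_cam" (4x4, takes a point from camera to tool coordinates, whose origin is the TCP and whose axes are the flange's). Camera axes: x right, y down, z forward; pixel columns grow to the right and rows downward; lengths in m; the calibration is good to about 2 mm. A picture is of the moment at which its call begins: read the wrist's pose just before it. camera_model takes no time and is no camera call.
- bot.close_job(): hands the job in; it is judged then, once.
Trained networks look in the newest picture that a camera, given by its name, has taken for a name from the list of things; names that differ only in an ending like _2 or _b are one class to them, and where a whole thing is asked for, a point or a joint stands for the part that bears it (a point fixed in the world has none). Each returns a list of dicts, best first, with "p" (0 to 1); they miss things now and then, are a little off and sometimes report something else, mostly with a low value. They report only what shows in the picture. A call takes as long as a camera call.
- bot.find_in(label, camera): "location" ([x, y, z] in m, in world coordinates, good to about 4 mm: the middle of the surface that is visible of it).
The state is a dict: "time_s": time; "joints": joint angles; "qvel": joint speeds; "tau": joint torques, N m; "eef_pos": TCP position; "eef_rot": TCP orientation; "wrist_force": force on the tool from outside, world axes, zero at the start; "torque": the same for the moment, N m; "opening": finger opening in m; "gripper_force": force on a finger pad.
Only numpy, scipy, OpenCV 4.12 (cv2) and the standard library are available. Lean on these libraries where they do the work, as an engineer would, in place of code of your own. Each camera call takes 0.05 s, during which the arm holds its last target. There are 200 camera calls.

## Working session

There is one attempt and no reset: what is moved stays moved. The work goes in short steps, Python scripts to look and compute and a tool call to move; the robot and the scene stay as the last step left them, time stands still between calls to the robot, and variables do not carry over. Pictures are saved under pics/ and viewed, at most 10 in all, crops included, and the job is handed in when it is done.

Besides the shell and the picture viewer there is one more tool, called after ">>>" by a JSON object that holds its "api" and its "payload". play_rows: Moves the arm, as the interface text tells. Its arguments: {"type":"object","properties":{"motion":{"type":"array","items":{"type":"object","properties":{"grip":{"type":"number"},"dx":{"type":"number"},"dy":{"type":"number"},"dz":{"type":"number"},"turn":{"type":"number"}}}},"newtons":{"type":"number"}},"required":["motion"]}

```bash
mkdir -p pics
cat > h.py <<'E'
import numpy as np, cv2
from cell import bot
from scipy.spatial.transform import Rotation as Ro
def snap(cam,name):
    im=bot.get_image(cam); cv2.imwrite(f'pics/{name}.png',im[:,:,::-1]); return im
def model(cam):
    m=bot.camera_model(cam); K=np.array([[m['fx'],0,m['cx']],[0,m['fy'],m['cy']],[0,0,1]]); d=np.array(m['dist'])
    if 'R' in m: return K,d,np.array(m['R']),np.array(m['t'])
    s=bot.sense(); T=np.eye(4); T[:3,:3]=Ro.from_euler('xyz',s['eef_rot']).as_matrix(); T[:3,3]=s['eef_pos']
    C=np.linalg.inv(T@np.array(m['T_tool_cam'])); return K,d,C[:3,:3],C[:3,3]
def ray(M,uv):
    K,d,R,t=M; p=cv2.undistortPoints(np.array([[uv]],float),K,d)[0,0]
    return -R.T@t, R.T@np.array([p[0],p[1],1])
def onplane(M,uv,z):
    o,v=ray(M,uv); return o+v*(z-o[2])/v[2]
def tri(M1,uv1,M2,uv2):
    o1,v1=ray(M1,uv1);o2,v2=ray(M2,uv2)
    A=np.stack([v1,-v2],1); s=np.linalg.lstsq(A,o2-o1,rcond=None)[0]
    a,b=o1+v1*s[0],o2+v2*s[1]; return (a+b)/2,np.linalg.norm(a-b)
def proj(M,X):
    K,d,R,t=M; return cv2.projectPoints(np.array(X,float).reshape(-1,3),R,t,K,d)[0].reshape(-1,2)
E
python3 - <<'E'
from h import *
a=snap('top','top0');b=snap('side','side0')
for c in ('top','side'):
    for n in ('retaining_bar','short_bar','shaker','vial0','vial1','vial2'):
        print(c,n,[(np.round(r['location'],3).tolist(),round(r['p'],2)) for r in bot.find_in(n,c)][:3])
print(bot.sense())
for c in('top','side'):
    M=model(c);print(c,-M[2].T@M[3],M[2][2])
E
```

```text
top retaining_bar [([0.477, -0.209, 0.033], 0.97)]
top short_bar [([0.642, -0.16, 0.03], 0.59), ([0.534, 0.181, 0.15], 0.17)]
top shaker [([0.525, 0.168, 0.071], 0.61)]
top vial0 [([0.535, 0.178, 0.152], 0.85), ([0.541, 0.211, 0.154], 0.85), ([0.54, 0.147, 0.156], 0.75)]
top vial1 [([0.535, 0.178, 0.152], 0.85), ([0.541, 0.211, 0.154], 0.85), ([0.54, 0.147, 0.156], 0.75)]
top vial2 [([0.535, 0.178, 0.152], 0.85), ([0.541, 0.211, 0.154], 0.85), ([0.54, 0.147, 0.156], 0.75)]
side retaining_bar [([0.475, -0.2, 0.031], 0.69), ([0.534, 0.157, 0.142], 0.63)]
side short_bar [([0.646, -0.152, 0.026], 0.61)]
side shaker [([0.515, 0.241, 0.065], 0.83)]
side vial0 [([0.536, 0.19, 0.146], 0.87), ([0.533, 0.156, 0.145], 0.8), ([0.532, 0.22, 0.156], 0.56)]
side vial1 [([0.536, 0.19, 0.146], 0.87), ([0.533, 0.156, 0.145], 0.8), ([0.532, 0.22, 0.156], 0.56)]
side vial2 [([0.536, 0.19, 0.146], 0.87), ([0.533, 0.156, 0.145], 0.8), ([0.532, 0.22, 0.156], 0.56)]
{'time_s': 0.7, 'joints': array([-1.23308350e+00,  3.58738841e-01,  1.51039704e+00, -1.02055284e-05,
        1.27249646e+00, -1.15104151e-01]), 'qvel': array([-0.0012537 , -0.00031546, -0.00177934, -0.00090898, -0.00040831,
        0.00098813]), 'tau': array([-9.00341965e-04, -5.15191948e+01, -2.71076614e+01,  6.73384289e-02,
        2.42750742e-02, -1.30253227e-05]), 'eef_pos': array([ 0.26247953, -0.53951302,  0.24766035]), 'eef_rot': array([-3.14155211e+00,  5.13176324e-06,  4.52819979e-01]), 'wrist_force': array([ 0.32599542, -0.28517996,  0.50495768]), 'torque': array([-0.01149278,  0.00293969,  0.00803162]), 'gripper_force': 0.0, 'opening': 0.08756516718589434}
top [0.45644795 0.03555133 0.78611864] [ 0.18385414 -0.0097217  -0.98290546]
side [0.337538   0.48789927 0.58441279] [ 0.34037449 -0.65744654 -0.67224196]
```

View pics/top0.png

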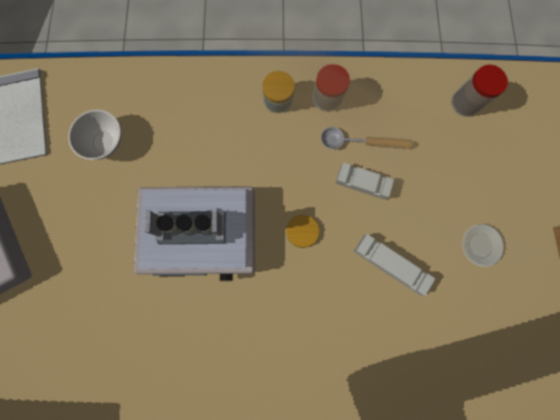

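View pics/side0.png

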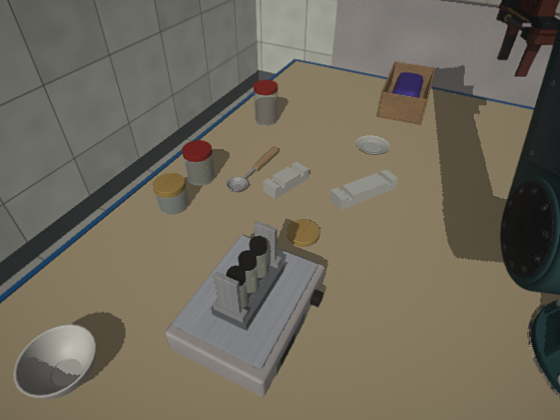

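Run:
```python
from h import *
M=model('top'); im=cv2.imread('pics/top0.png'); 
print('Ttc',np.round(np.array(bot.camera_model('wrist')['T_tool_cam']),3).tolist())
hsv=cv2.cvtColor(im,cv2.COLOR_BGR2HSV); m=((hsv[...,1]<60)&(hsv[...,2]>125)).astype(np.uint8)
n,l,s,c=cv2.connectedComponentsWithStats(m)
for i in range(1,n):
    x,y,w,h,a=s[i]
    if a>250 and 120<x<440 and 140<y<290:
        pts=np.argwhere(l==i)[:,::-1]
        P=np.array([onplane(M,p,.028 if x>300 else .07)[:2] for p in pts]).astype(np.float32)
        (cx,cy),(ww,hh),an=cv2.minAreaRect(P*1000)
        print(s[i],'c',cx,cy,'size',ww,hh,'ang',an)
cr=im[175:285,125:265]; cv2.imwrite('pics/c1.png',cv2.resize(cr,None,fx=5,fy=5,interpolation=cv2.INTER_CUBIC))
```

```text
Ttc [[-0.0, -0.97, -0.245, 0.067], [1.0, -0.0, 0.001, 0.0], [-0.001, -0.245, 0.97, -0.137], [0.0, 0.0, 0.0, 1.0]]
[347 167  47  30 743] c 645.014404296875 -171.36866760253906 size 90.14909362792969 44.82209014892578 ang 71.82028198242188
[ 134  187  118   87 6337] c 540.975341796875 181.9109649658203 size 164.4706268310547 221.34591674804688 ang 0.26060324907302856
[ 356  234   79   62 1708] c 474.68865966796875 -211.61688232421875 size 165.63320922851562 45.940521240234375 ang 55.90434265136719
```

View pics/c1.png

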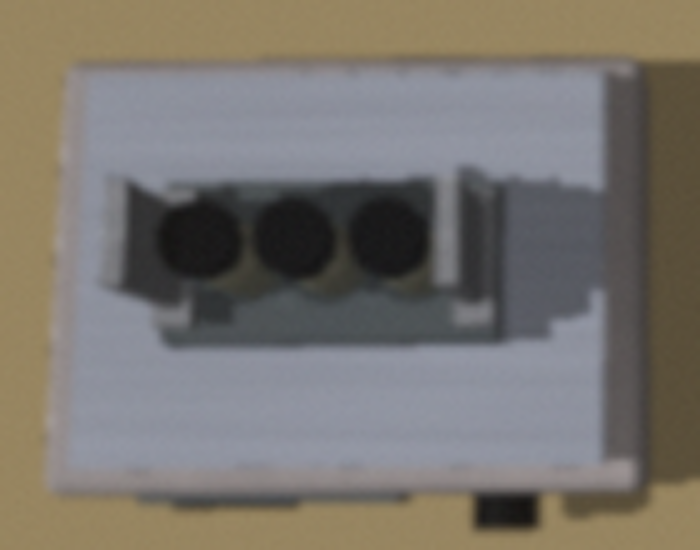

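>>> {"api": "play_rows", "payload": {"motion": [{"dx": 42,"dy": -25,"dz": 10,"turn": -4,"grip": 100},{"dx": 84,"dy": -50,"dz": 20,"turn": -8,"grip": 100},{"dx": 126,"dy": -76,"dz": 30,"turn": -12,"grip": 100},{"dx": 167,"dy": -101,"dz": 40,"turn": -16,"grip": 100},{"dx": 209,"dy": -126,"dz": 50,"turn": -20,"grip": 100},{"dx": 251,"dy": -151,"dz": 60,"turn": -24,"grip": 100},{"dx": 293,"dy": -177,"dz": 70,"turn": -28,"grip": 100},{"dx": 330,"dy": -200,"dz": 80,"turn": -30,"grip": 100}], "newtons": 6}}

```text
time_s: 1.5
eef_pos: [0.4728, -0.2134, 0.1676]
eef_rot: [3.141, -0.0, 0.979]
wrist_force: [1.2, -0.2, -0.9]
opening: 0.088
gripper_force: 0.0
```

Run:
```python
from h import *
M=model('wrist'); im=snap('wrist','w0'); s=bot.sense(); print(s['time_s'],s['eef_pos'],s['eef_rot'],s['qvel'])
print([(r['location'],r['p']) for r in bot.find_in('retaining_bar','wrist')])
hsv=cv2.cvtColor(im[:,:,::-1].copy(),cv2.COLOR_BGR2HSV); m=((hsv[...,1]<60)&(hsv[...,2]>125)).astype(np.uint8)
n,l,st,c=cv2.connectedComponentsWithStats(m)
for i in range(1,n):
    x,y,w,h,a=st[i]
    if a>1500:
        P=np.array([onplane(M,p,.03)[:2] for p in np.argwhere(l==i)[:,::-1]]).astype(np.float32)
        print(st[i],cv2.minAreaRect(P*1000))
```

```text
1.55 [ 0.47446017 -0.20794191  0.16608713] [-3.13950148 -0.0039616   0.98165819] [-0.08606938 -0.01391847  0.01160863 -0.03536826  0.04854056 -0.0864431 ]
[([0.4772, -0.2042, 0.0329], 0.78)]
[ 395    0   61   66 3153] ((648.9415893554688, -161.5699920654297), (47.48629379272461, 40.25807189941406), 71.49048614501953)
[ 400   61   61   41 1589] ((635.23388671875, -195.75143432617188), (32.24962615966797, 44.8381233215332), 70.82465362548828)
[ 254  103   48  179 7880] ((477.30462646484375, -211.150390625), (160.76043701171875, 40.0267219543457), 56.07402801513672)
```

View pics/w0.png

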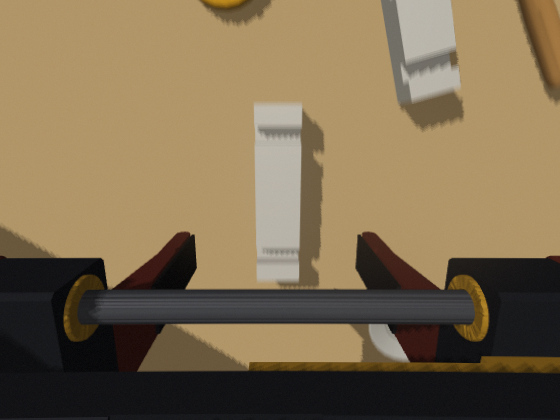

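>>> {"api": "play_rows", "payload": {"motion": [{"dx": 30,"dy": 1,"dz": 5,"grip": 100},{"dx": 60,"dy": 2,"dz": 30,"grip": 100},{"dx": 73,"dy": 2,"dz": 65,"grip": 100},{"dx": 73,"dy": 2,"dz": 100,"grip": 100},{"dx": 73,"dy": 2,"dz": 125,"grip": 100},{"dx": 73,"dy": 2,"dz": 137,"grip": 100},{"dx": 73,"dy": 2,"dz": 138,"grip": 60},{"dx": 73,"dy": 2,"dz": 138,"grip": 40}], "newtons": 6}}

```text
validation failed for argument at $.mo...
```

>>> {"api": "play_rows", "payload": {"motion": [{"grip": 40},{"grip": 30},{"grip": 20},{"grip": 20},{"grip": 20},{"grip": 20},{"grip": 20},{"grip": 20}], "newtons": 6}}

```text
validation failed for argument at $.mo...
```

>>> {"api": "play_rows", "payload": {"motion": [{"dx": 30,"dy": 1,"dz": 5,"turn": 0,"grip": 100},{"dx": 60,"dy": 2,"dz": 30,"turn": 0,"grip": 100},{"dx": 73,"dy": 2,"dz": 65,"turn": 0,"grip": 100},{"dx": 73,"dy": 2,"dz": 100,"turn": 0,"grip": 100},{"dx": 73,"dy": 2,"dz": 125,"turn": 0,"grip": 100},{"dx": 73,"dy": 2,"dz": 137,"turn": 0,"grip": 100},{"dx": 73,"dy": 2,"dz": 138,"turn": 0,"grip": 60},{"dx": 73,"dy": 2,"dz": 138,"turn": 0,"grip": 40}], "newtons": 6}}

```text
time_s: 2.4
eef_pos: [0.5147, -0.1567, 0.0303]
eef_rot: [3.141, -0.0, 0.976]
wrist_force: [0.3, -0.5, -0.7]
opening: 0.0751
gripper_force: 0.0
```

>>> {"api": "play_rows", "payload": {"motion": [{"dx": 0,"dy": 0,"dz": 0,"turn": 0,"grip": 40},{"dx": 0,"dy": 0,"dz": 0,"turn": 0,"grip": 30},{"dx": 0,"dy": 0,"dz": 0,"turn": 0,"grip": 20},{"dx": 0,"dy": 0,"dz": 0,"turn": 0,"grip": 20},{"dx": 0,"dy": 0,"dz": 0,"turn": 0,"grip": 20},{"dx": 0,"dy": 0,"dz": 0,"turn": 0,"grip": 20},{"dx": 0,"dy": 0,"dz": 0,"turn": 0,"grip": 20},{"dx": 0,"dy": 0,"dz": 0,"turn": 0,"grip": 20}], "newtons": 6}}

```text
time_s: 3.2
eef_pos: [0.5144, -0.1559, 0.0301]
eef_rot: [3.141, -0.0, 0.976]
wrist_force: [-0.4, 1.2, 6.6]
opening: 0.0401
gripper_force: 6.0
```

>>> {"api": "play_rows", "payload": {"motion": [{"dx": -6,"dy": 0,"dz": -26,"turn": 0,"grip": 20},{"dx": -17,"dy": 0,"dz": -50,"turn": 0,"grip": 20},{"dx": -32,"dy": 0,"dz": -72,"turn": 0,"grip": 20},{"dx": -50,"dy": 0,"dz": -91,"turn": 0,"grip": 20},{"dx": -70,"dy": 0,"dz": -106,"turn": 0,"grip": 20},{"dx": -94,"dy": 0,"dz": -117,"turn": 0,"grip": 20},{"dx": -119,"dy": 0,"dz": -124,"turn": 0,"grip": 20},{"dx": -144,"dy": 0,"dz": -127,"turn": 0,"grip": 20}], "newtons": 6}}

```text
time_s: 4.0
eef_pos: [0.4339, -0.276, 0.1581]
eef_rot: [3.14, -0.001, 0.977]
wrist_force: [-0.2, 0.8, 2.3]
opening: 0.0401
gripper_force: 6.0
```

Run:
```python
from h import *
a=snap('side','s1'); b=snap('wrist','w1')
cv2.imwrite('pics/m1.png',np.hstack([cv2.resize(a[100:260,260:480],(440,320)),cv2.resize(b,(360,320))])[:,:,::-1])
```

```text
(no output)
```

View pics/m1.png

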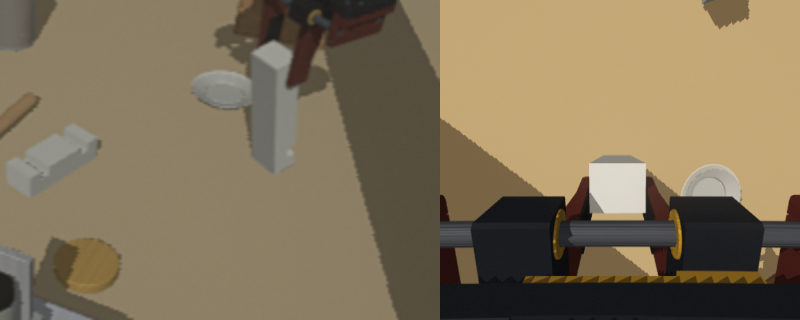

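>>> {"api": "play_rows", "payload": {"motion": [{"dx": -13,"dy": 0,"dz": 5,"turn": 0,"grip": 20},{"dx": -26,"dy": 0,"dz": 9,"turn": 0,"grip": 20},{"dx": -39,"dy": 0,"dz": 9,"turn": 0,"grip": 20},{"dx": -52,"dy": 0,"dz": 10,"turn": 0,"grip": 20},{"dx": -64,"dy": 0,"dz": 12,"turn": 0,"grip": 20},{"dx": -76,"dy": 0,"dz": 15,"turn": 0,"grip": 20},{"dx": -88,"dy": 0,"dz": 20,"turn": 0,"grip": 20},{"dx": -100,"dy": 0,"dz": 24,"turn": 0,"grip": 20}], "newtons": 6}}

```text
time_s: 4.9
eef_pos: [0.3769, -0.359, 0.1327]
eef_rot: [-3.141, 0.0, 0.977]
wrist_force: [-2.0, -0.6, 2.3]
opening: 0.0397
gripper_force: 6.0
```

Run:
```python
from h import *
a=snap('side','s2'); b=snap('wrist','w2')
cv2.imwrite('pics/m2.png',np.hstack([cv2.resize(a[60:220,300:520],(440,320)),cv2.resize(b,(360,320))])[:,:,::-1])
```

```text
(no output)
```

View pics/m2.png

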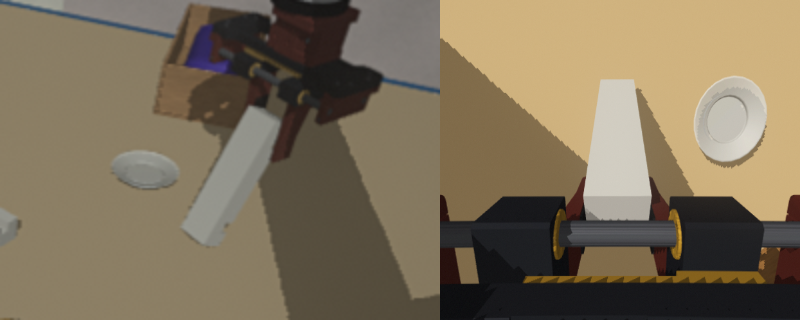

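>>> {"api": "play_rows", "payload": {"motion": [{"dx": -21,"dy": 0,"dz": 12,"turn": 0,"grip": 20},{"dx": -40,"dy": 0,"dz": 29,"turn": 0,"grip": 20},{"dx": -51,"dy": 0,"dz": 42,"turn": 0,"grip": 20},{"dx": -61,"dy": 0,"dz": 58,"turn": 0,"grip": 20},{"dx": -67,"dy": 0,"dz": 72,"turn": 0,"grip": 20},{"dx": -71,"dy": 0,"dz": 83,"turn": 0,"grip": 20},{"dx": -74,"dy": 0,"dz": 93,"turn": 0,"grip": 20},{"dx": -76,"dy": 0,"dz": 99,"turn": 0,"grip": 20}], "newtons": 6}}

```text
time_s: 5.8
eef_pos: [0.335, -0.4206, 0.0326]
eef_rot: [-3.141, -0.001, 0.976]
wrist_force: [-0.8, -0.7, -0.3]
opening: 0.0397
gripper_force: 6.0
```

>>> {"api": "play_rows", "payload": {"motion": [{"dx": 0,"dy": 0,"dz": 0,"turn": 0,"grip": 20},{"dx": 0,"dy": 0,"dz": 0,"turn": 0,"grip": 50},{"dx": 0,"dy": 0,"dz": 0,"turn": 0,"grip": 80},{"dx": 0,"dy": 0,"dz": 0,"turn": 0,"grip": 100},{"dx": 0,"dy": 0,"dz": 0,"turn": 0,"grip": 100},{"dx": 20,"dy": 0,"dz": -40,"turn": 0,"grip": 100},{"dx": 45,"dy": 0,"dz": -80,"turn": 0,"grip": 100},{"dx": 65,"dy": 0,"dz": -120,"turn": 0,"grip": 100}]}}

```text
time_s: 6.6
eef_pos: [0.3715, -0.3659, 0.1548]
eef_rot: [-3.14, -0.001, 0.976]
wrist_force: [0.8, -0.2, -0.4]
opening: 0.087
gripper_force: 0.0
```

```bash
cat > bar.py <<'E'
from h import *
import sys
M=model('wrist'); im=snap('wrist',sys.argv[1]); s=bot.sense(); print(s['time_s'],s['eef_pos'],s['eef_rot'],s['qvel'].round(3))
hsv=cv2.cvtColor(im[:,:,::-1].copy(),cv2.COLOR_BGR2HSV); m=((hsv[...,1]<60)&(hsv[...,2]>125)).astype(np.uint8)
n,l,st,c=cv2.connectedComponentsWithStats(m)
for i in range(1,n):
    if st[i][4]>1500:
        P=np.array([onplane(M,p,.03)[:2] for p in np.argwhere(l==i)[:,::-1]]).astype(np.float32)
        print(st[i],cv2.minAreaRect(P*1000))
E
python3 bar.py w3
```

```text
6.65 [ 0.37497586 -0.36640617  0.16088941] [3.13409494e+00 5.01552494e-04 9.76898481e-01] [-0.034  0.047 -0.001 -0.015 -0.164 -0.067]
[ 388   91  106  107 8788] ((510.3146667480469, -398.8285217285156), (84.05455780029297, 83.32852935791016), 60.974327087402344)
[ 251  109   51  179 8150] ((373.4841003417969, -364.77215576171875), (154.74691772460938, 40.45518112182617), 55.933048248291016)
```

View pics/w3.png

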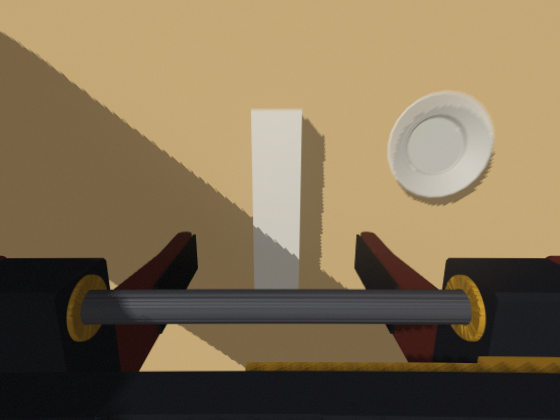

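>>> {"api": "play_rows", "payload": {"motion": [{"dx": -10,"dy": 0,"dz": -5,"turn": 0,"grip": 100},{"dx": -20,"dy": 0,"dz": -10,"turn": 0,"grip": 100},{"dx": -25,"dy": 0,"dz": -10,"turn": 0,"grip": 100},{"dx": -25,"dy": 0,"dz": -10,"turn": 0,"grip": 100},{"dx": -25,"dy": 0,"dz": -10,"turn": 0,"grip": 100},{"dx": -25,"dy": 0,"dz": -10,"turn": 0,"grip": 100},{"dx": -25,"dy": 0,"dz": -10,"turn": 0,"grip": 100},{"dx": -25,"dy": 0,"dz": -10,"turn": 0,"grip": 100}]}}

```text
time_s: 7.45
eef_pos: [0.3574, -0.3877, 0.1634]
eef_rot: [-3.141, -0.0, 0.977]
wrist_force: [-0.0, 0.6, -0.2]
opening: 0.0882
gripper_force: 0.0
```

```bash
python3 bar.py w4
```

```text
7.5 [ 0.35750192 -0.38771292  0.16347356] [-3.14123084e+00 -1.71187026e-04  9.76685442e-01] [ 0.001 -0.002 -0.001 -0.001 -0.     0.001]
[ 385   61  105  107 8679] ((507.85906982421875, -400.2358703613281), (82.7667465209961, 83.51304626464844), 55.50356674194336)
[ 251   77   50  186 8741] ((371.6216125488281, -367.4987487792969), (158.7777862548828, 40.30765151977539), 55.95249557495117)
```

>>> {"api": "play_rows", "payload": {"motion": [{"dx": 25,"dy": 0,"dz": 35,"turn": 0,"grip": 100},{"dx": 25,"dy": 0,"dz": 70,"turn": 0,"grip": 100},{"dx": 25,"dy": 0,"dz": 105,"turn": 0,"grip": 100},{"dx": 25,"dy": 0,"dz": 125,"turn": 0,"grip": 100},{"dx": 25,"dy": 0,"dz": 135,"turn": 0,"grip": 80},{"dx": 25,"dy": 0,"dz": 135,"turn": 0,"grip": 60},{"dx": 25,"dy": 0,"dz": 135,"turn": 0,"grip": 40},{"dx": 25,"dy": 0,"dz": 135,"turn": 0,"grip": 30}], "newtons": 25}}

```text
time_s: 8.3
eef_pos: [0.3721, -0.368, 0.0298]
eef_rot: [3.139, 0.001, 0.976]
wrist_force: [-0.3, 0.5, -0.1]
opening: 0.0592
gripper_force: 0.0
```

>>> {"api": "play_rows", "payload": {"motion": [{"dx": 0,"dy": 0,"dz": 0,"turn": 0,"grip": 20},{"dx": 0,"dy": 0,"dz": 0,"turn": 0,"grip": 20},{"dx": 0,"dy": 0,"dz": 0,"turn": 0,"grip": 20},{"dx": 0,"dy": 0,"dz": -20,"turn": 0,"grip": 20},{"dx": 0,"dy": 0,"dz": -60,"turn": 0,"grip": 20},{"dx": 0,"dy": 0,"dz": -105,"turn": 0,"grip": 20},{"dx": 0,"dy": 0,"dz": -150,"turn": 0,"grip": 20},{"dx": 0,"dy": 0,"dz": -195,"turn": 0,"grip": 20}], "newtons": 25}}

```text
time_s: 9.1
eef_pos: [0.371, -0.3665, 0.2252]
eef_rot: [-3.141, -0.0, 0.976]
wrist_force: [1.3, -0.5, -2.3]
opening: 0.0398
gripper_force: 25.0
```

>>> {"api": "play_rows", "payload": {"motion": [{"dx": 35,"dy": -15,"dz": -10,"turn": -3,"grip": 20},{"dx": 75,"dy": -32,"dz": -20,"turn": -6,"grip": 20},{"dx": 118,"dy": -50,"dz": -30,"turn": -10,"grip": 20},{"dx": 162,"dy": -69,"dz": -40,"turn": -14,"grip": 20},{"dx": 206,"dy": -88,"dz": -50,"turn": -18,"grip": 20},{"dx": 250,"dy": -107,"dz": -57,"turn": -22,"grip": 20},{"dx": 294,"dy": -126,"dz": -57,"turn": -26,"grip": 20},{"dx": 330,"dy": -142,"dz": -57,"turn": -30,"grip": 20}], "newtons": 25}}

```text
time_s: 9.9
eef_pos: [0.4382, -0.0118, 0.2809]
eef_rot: [3.141, -0.001, 1.503]
wrist_force: [0.7, 0.5, -2.5]
opening: 0.0395
gripper_force: 25.0
```

Run:
```python
from h import *
s=bot.sense();T=np.array([.458,.09,.28]);d=T-s['eef_pos'];R=Ro.from_euler('xyz',s['eef_rot']).as_matrix();print(R.T@d*1000,90-np.degrees(s['eef_rot'][2]))
```

```text
[102.93851097  12.8582036    0.9411629 ] 3.8606916560172806
```

>>> {"api": "play_rows", "payload": {"motion": [{"dx": 35,"dy": 4,"dz": 0,"turn": -2,"grip": 20},{"dx": 70,"dy": 8,"dz": 0,"turn": -4,"grip": 20},{"dx": 95,"dy": 11,"dz": 0,"turn": -4,"grip": 20},{"dx": 105,"dy": 12,"dz": 0,"turn": -4,"grip": 20},{"dx": 105,"dy": 12,"dz": 0,"turn": -4,"grip": 20},{"dx": 105,"dy": 12,"dz": 0,"turn": -4,"grip": 20},{"dx": 105,"dy": 12,"dz": 0,"turn": -4,"grip": 20},{"dx": 105,"dy": 12,"dz": 0,"turn": -4,"grip": 20}], "newtons": 25}}

```text
time_s: 10.7
eef_pos: [0.4579, 0.0886, 0.2806]
eef_rot: [-3.141, 0.0, 1.568]
wrist_force: [0.4, -0.1, -2.0]
opening: 0.0401
gripper_force: 25.0
```

Run:
```python
from h import *
im=snap('wrist','w5'); s=bot.sense(); print(s['eef_pos'],s['eef_rot'])
M=model('wrist')
print(proj(M,[[.538,.235,.168],[.538,.125,.168]]))
cv2.imwrite('pics/w5b.png',cv2.resize(im[:,:,::-1],(800,600),interpolation=cv2.INTER_CUBIC))
```

```text
[0.45787862 0.08867308 0.28066319] [-3.14136834e+00  7.93479860e-05  1.56829213e+00]
[[389.64499531   5.55451927]
 [376.92902314 164.64211503]]
```

View pics/w5b.png

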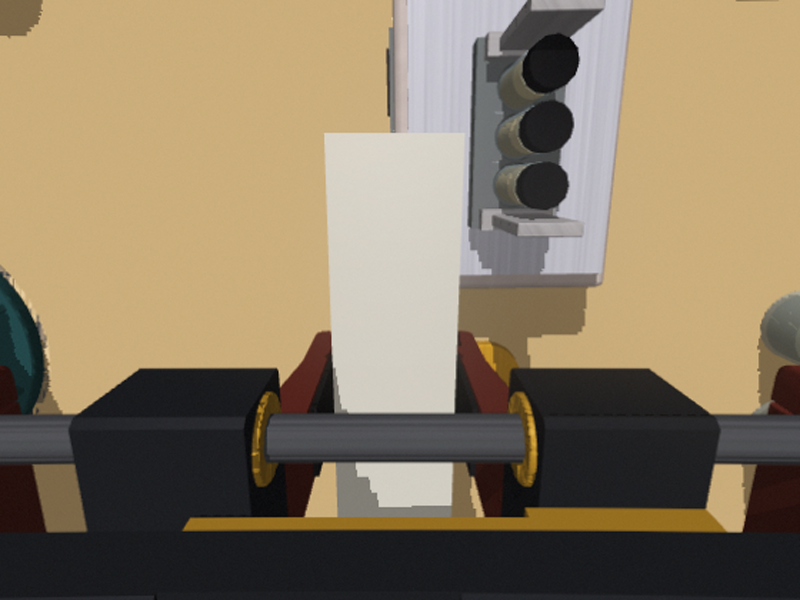

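>>> {"api": "play_rows", "payload": {"motion": [{"dx": -15,"dy": 0,"dz": 0,"turn": 0,"grip": 20},{"dx": -30,"dy": 0,"dz": 0,"turn": 0,"grip": 20},{"dx": -30,"dy": 0,"dz": 0,"turn": 0,"grip": 20},{"dx": -30,"dy": 0,"dz": 0,"turn": 0,"grip": 20},{"dx": -30,"dy": 0,"dz": 0,"turn": 0,"grip": 20},{"dx": -30,"dy": 0,"dz": 0,"turn": 0,"grip": 20},{"dx": -30,"dy": 0,"dz": 0,"turn": 0,"grip": 20},{"dx": -30,"dy": 0,"dz": 0,"turn": 0,"grip": 20}], "newtons": 25}}

```text
time_s: 11.55
eef_pos: [0.458, 0.0599, 0.2807]
eef_rot: [-3.142, -0.0, 1.57]
wrist_force: [0.9, 0.6, -1.4]
opening: 0.0397
gripper_force: 25.0
```

Run:
```python
from h import *
im=snap('wrist','w6'); s=bot.sense(); M=model('wrist'); p=s['eef_pos']; print(p,s['eef_rot'])
q=proj(M,[[.538,.235,.168],[.538,.125,.168]]); print(q)
k=10
def z(I,c):
    x,y=[max(0,int(v)) for v in c]; x-=20; y=max(0,y-15); w,h=40,30
    t=cv2.resize(I[y:y+30,x:x+40],(400,300),interpolation=cv2.INTER_CUBIC)
    for i in range(0,40,10): cv2.putText(t,str(x+i),(i*10,10),0,.35,(0,0,255),1); cv2.line(t,(i*10,12),(i*10,20),(0,0,255),1)
    for i in range(5,30,5): cv2.putText(t,str(y+i),(0,i*10+4),0,.35,(0,0,255),1); cv2.line(t,(22,i*10),(30,i*10),(0,0,255),1)
    return t
W=im[:,:,::-1]; S=cv2.imread('pics/top0.png'); MT=model('top'); r=proj(MT,[[.538,.235,.168],[.538,.125,.168]]); print(r)
cv2.imwrite('pics/z.png',np.vstack([np.hstack([z(W,q[0]),z(W,q[1])]),np.hstack([z(S,r[0]),z(S,r[1])])]))
# bar far edge: brightness profile down bar column at tool centre
g=W.astype(int).sum(2); c=int(proj(M,[p[0],p[1]+.08,p[2]])[0,0])
sat=cv2.cvtColor(np.ascontiguousarray(W),cv2.COLOR_BGR2HSV)[...,1]
for cc in (c-25,c,c+25):
    col=sat[:,cc]; e=np.argmax(col<60) if 1 else 0; rr=[i for i in range(40,200) if (col[i:i+15]<60).all()][0]; print(cc,rr,onplane(M,(cc,rr-.5),p[2]+.0015)-p)
```

```text
[0.45797644 0.05984777 0.28067849] [-3.14156939e+00 -1.42602826e-04  1.57023839e+00]
[[394.01177091 -43.25096369]
 [379.85698439 126.89791992]]
[[148.79658142 223.75943389]
 [215.50541192 223.92518558]]
248 93 [-0.01036054  0.07915413  0.0015    ]
273 40 [-0.00024472  0.09843595  0.0015    ]
298 40 [0.00942129 0.09842457 0.0015    ]
```

View pics/z.png

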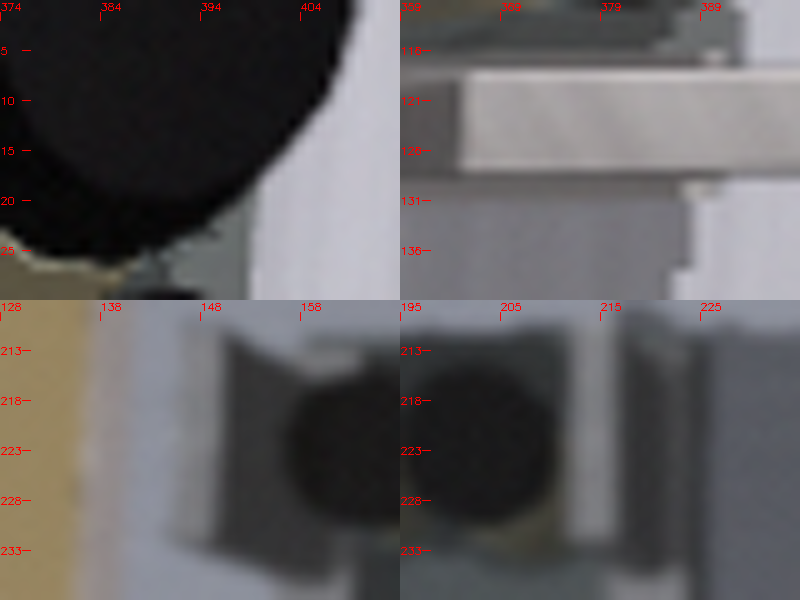

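Run:
```python
from h import *
MT=model('top'); M=model('wrist'); h=.168; f=lambda *a:np.round(onplane(*a)*1000,1)[:2]
for n,p in dict(Ltop=(149.2,212),Lbot=(147.2,232.5),Lmid=(147.6,222),Rtop=(213.7,211),Rbot=(213.7,232.5),Rl=(211.3,222),Rr=(216.2,222)).items(): print(n,f(MT,p,h))
for n,p in dict(TL=(364.8,117.6),BL=(364.8,127.4),TR=(398,117.2),BR=(398,126.8)).items(): print('w',n,f(M,p,h))
p5=(560/800); 
for n,p in dict(TL=(503,221),TR=(582,221),BL=(506,236),BR=(582,236)).items():
    pass
# grey top of near cheek right end in w6, and column profile
im=cv2.imread('pics/w6.png'); print(im[122,355:425].mean(1).astype(int).tolist()); print(im[108:136,380].mean(1).astype(int).tolist())
# dark cap blobs in w6 & top
for nm,MM in (('w6',M),('top0',MT)):
    I=cv2.imread(f'pics/{nm}.png'); m=(I.max(2)<32).astype(np.uint8); n,l,st,c=cv2.connectedComponentsWithStats(m)
    for i in range(1,n):
        x,y,w,hh,a=st[i]
        if (nm=='w6' and x>330 and y<150 and a>200) or (nm=='top0' and 140<x<230 and 200<y<240 and a>100): print(nm,st[i],c[i],f(MM,c[i],.154))
# triangulate right cheek centre
print(tri(MT,(213.7,221.7),M,(392,122.3)))
```

```text
Ltop [557.6 235.5]
Lbot [523.6 236.8]
Lmid [540.9 237.2]
Rtop [559.5 128.6]
Rbot [523.9 127.6]
Rl [541.2 132. ]
Rr [541.2 123.9]
w TL [526.1 131.8]
w BL [526.6 124.7]
w TR [551. 132.]
w BR [551.7 125. ]
[85, 84, 86, 77, 81, 85, 83, 84, 83, 83, 131, 161, 164, 162, 162, 160, 159, 158, 158, 162, 164, 161, 158, 156, 155, 157, 162, 163, 166, 166, 166, 166, 167, 169, 167, 164, 166, 163, 161, 160, 162, 163, 167, 166, 167, 166, 169, 170, 169, 168, 169, 168, 169, 167, 164, 165, 162, 156, 189, 184, 183, 188, 190, 189, 188, 189, 192, 190, 191, 193]
[34, 33, 29, 43, 71, 69, 70, 68, 92, 99, 183, 168, 164, 160, 157, 155, 154, 152, 151, 149, 95, 99, 104, 114, 118, 116, 118, 117]
w6 [368   0  41  26 813] [386.22140221  10.60516605] [540.1 207.6]
w6 [ 366   29   39   41 1181] [385.21422523  49.19220999] [541.7 181.8]
w6 [364  76  36  35 296] [379.05067568  89.15878378] [539.4 153.5]
top0 [176 215  16  15 175] [183.53142857 222.16571429] [542.7 180.9]
top0 [195 215  15  15 171] [202.28654971 222.12865497] [542.8 149.3]
top0 [157 216  16  14 182] [164.42307692 222.71428571] [541.7 213.1]
(array([0.54031891, 0.12695598, 0.18399955]), np.float64(0.0030215720748902556))
```

>>> {"api": "play_rows", "payload": {"motion": [{"dx": 30,"dy": 21,"dz": 0,"turn": -0.5,"grip": 20},{"dx": 62,"dy": 42,"dz": 10,"turn": -0.5,"grip": 20},{"dx": 92,"dy": 63,"dz": 25,"turn": -0.5,"grip": 20},{"dx": 115,"dy": 79,"dz": 40,"turn": -0.5,"grip": 20},{"dx": 123,"dy": 84,"dz": 56,"turn": -0.5,"grip": 20},{"dx": 123,"dy": 84,"dz": 56,"turn": -0.5,"grip": 20},{"dx": 123,"dy": 84,"dz": 56,"turn": -0.5,"grip": 20},{"dx": 123,"dy": 84,"dz": 56,"turn": -0.5,"grip": 20}], "newtons": 25}}

```text
time_s: 12.4
eef_pos: [0.5417, 0.1816, 0.2254]
eef_rot: [3.141, 0.0, 1.578]
wrist_force: [-0.3, 1.0, -2.2]
opening: 0.04
gripper_force: 25.0
```

>>> {"api": "play_rows", "payload": {"motion": [{"dx": 0,"dy": 0,"dz": 5,"turn": 0,"grip": 20},{"dx": 0,"dy": 0,"dz": 10,"turn": 0,"grip": 20},{"dx": 0,"dy": 0,"dz": 15,"turn": 0,"grip": 20},{"dx": 0,"dy": 0,"dz": 20,"turn": 0,"grip": 20},{"dx": 0,"dy": 0,"dz": 24,"turn": 0,"grip": 20},{"dx": 0,"dy": 0,"dz": 24,"turn": 0,"grip": 20},{"dx": 0,"dy": 0,"dz": 24,"turn": 0,"grip": 20},{"dx": 0,"dy": 0,"dz": 24,"turn": 0,"grip": 20}], "newtons": 25}}

```text
time_s: 13.2
eef_pos: [0.5423, 0.1826, 0.2008]
eef_rot: [3.141, -0.0, 1.579]
wrist_force: [-0.7, -0.8, -1.7]
opening: 0.04
gripper_force: 25.0
```

Run:
```python
from h import *
a=snap('side','s3'); s=bot.sense(); print(s['eef_pos'],s['wrist_force'],s['torque'])
cv2.imwrite('pics/m3.png',cv2.resize(a[170:350,160:400],(800,600),interpolation=cv2.INTER_CUBIC)[:,:,::-1])
```

```text
[0.54231692 0.18260007 0.20089128] [ 0.20182344  0.25306163 -2.16888128] [-0.04655993 -0.05149079 -0.02698141]
```

>>> {"api": "play_rows", "payload": {"motion": [{"dx": 0,"dy": 0,"dz": 1,"turn": 0,"grip": 20},{"dx": 0,"dy": 0,"dz": 2,"turn": 0,"grip": 20},{"dx": 0,"dy": 0,"dz": 3,"turn": 0,"grip": 20},{"dx": 0,"dy": 0,"dz": 4,"turn": 0,"grip": 20},{"dx": 0,"dy": 0,"dz": 5,"turn": 0,"grip": 20},{"dx": 0,"dy": 0,"dz": 6,"turn": 0,"grip": 20},{"dx": 0,"dy": 0,"dz": 7,"turn": 0,"grip": 20},{"dx": 0,"dy": 0,"dz": 7,"turn": 0,"grip": 20}], "newtons": 25}}

```text
time_s: 14.05
eef_pos: [0.542, 0.1825, 0.1935]
eef_rot: [-3.141, -0.0, 1.579]
wrist_force: [0.1, -0.4, -2.2]
opening: 0.0399
gripper_force: 25.0
```

>>> {"api": "play_rows", "payload": {"motion": [{"dx": 0,"dy": 0,"dz": 1,"turn": 0,"grip": 20},{"dx": 0,"dy": 0,"dz": 2,"turn": 0,"grip": 20},{"dx": 0,"dy": 0,"dz": 3,"turn": 0,"grip": 20},{"dx": 0,"dy": 0,"dz": 4,"turn": 0,"grip": 20},{"dx": 0,"dy": 0,"dz": 5,"turn": 0,"grip": 20},{"dx": 0,"dy": 0,"dz": 6,"turn": 0,"grip": 20},{"dx": 0,"dy": 0,"dz": 7,"turn": 0,"grip": 20},{"dx": 0,"dy": 0,"dz": 7,"turn": 0,"grip": 20}], "newtons": 25}}

```text
time_s: 14.85
eef_pos: [0.542, 0.1825, 0.1865]
eef_rot: [-3.141, -0.0, 1.578]
wrist_force: [0.3, 0.1, -1.7]
opening: 0.0402
gripper_force: 25.0
```

One or two more millimetres to contact.

>>> {"api": "play_rows", "payload": {"motion": [{"dx": 0,"dy": 0,"dz": 0.5,"turn": 0,"grip": 20},{"dx": 0,"dy": 0,"dz": 1,"turn": 0,"grip": 20},{"dx": 0,"dy": 0,"dz": 1.5,"turn": 0,"grip": 20},{"dx": 0,"dy": 0,"dz": 2,"turn": 0,"grip": 20},{"dx": 0,"dy": 0,"dz": 2,"turn": 0,"grip": 20},{"dx": 0,"dy": 0,"dz": 2,"turn": 0,"grip": 20},{"dx": 0,"dy": 0,"dz": 2,"turn": 0,"grip": 20},{"dx": 0,"dy": 0,"dz": 2,"turn": 0,"grip": 20}], "newtons": 25}}

```text
time_s: 15.65
eef_pos: [0.5421, 0.1826, 0.1863]
eef_rot: [3.141, -0.0, 1.579]
wrist_force: [-4.6, -1.2, 10.7]
opening: 0.0397
gripper_force: 25.0
```

Run:
```python
from h import *
a=snap('side','s4'); s=bot.sense(); print(s['eef_pos'],s['wrist_force'],s['torque'])
cv2.imwrite('pics/m4.png',cv2.resize(a[170:350,160:400],(800,600),interpolation=cv2.INTER_CUBIC)[:,:,::-1])
```

```text
[0.54215649 0.18255612 0.18628859] [-4.23194513 -0.60826942 11.22842717] [-0.299287    0.66761815 -0.03291921]
```

>>> {"api": "play_rows", "payload": {"motion": [{"dx": 0,"dy": 0,"dz": -1,"turn": 0,"grip": 45},{"dx": 0,"dy": 0,"dz": -1,"turn": 0,"grip": 60},{"dx": 0,"dy": 0,"dz": -1,"turn": 0,"grip": 80},{"dx": 0,"dy": 0,"dz": -1,"turn": 0,"grip": 90},{"dx": 0,"dy": 0,"dz": -1,"turn": 0,"grip": 90},{"dx": 0,"dy": 0,"dz": -10,"turn": 0,"grip": 90},{"dx": 0,"dy": 0,"dz": -40,"turn": 0,"grip": 90},{"dx": 0,"dy": 0,"dz": -85,"turn": 0,"grip": 90}]}}

```text
time_s: 16.5
eef_pos: [0.5404, 0.1821, 0.2687]
eef_rot: [-3.136, 0.001, 1.578]
wrist_force: [-0.0, 0.6, 0.5]
opening: 0.0788
gripper_force: 0.0
```

>>> {"api": "play_rows", "payload": {"motion": [{"dx": -40,"dy": 0,"dz": -10,"turn": 0,"grip": 90},{"dx": -85,"dy": 0,"dz": -20,"turn": 0,"grip": 90},{"dx": -130,"dy": 0,"dz": -20,"turn": 0,"grip": 90},{"dx": -170,"dy": 0,"dz": -20,"turn": 0,"grip": 90},{"dx": -200,"dy": 0,"dz": -20,"turn": 0,"grip": 90},{"dx": -220,"dy": 0,"dz": -20,"turn": 0,"grip": 90},{"dx": -220,"dy": 0,"dz": -20,"turn": 0,"grip": 90},{"dx": -220,"dy": 0,"dz": -20,"turn": 0,"grip": 90}]}}

```text
time_s: 17.3
eef_pos: [0.5438, -0.0374, 0.2901]
eef_rot: [3.141, -0.001, 1.577]
wrist_force: [-0.0, -0.9, -0.1]
opening: 0.079
gripper_force: 0.0
```

Run:
```python
from h import *
a=snap('side','s5'); b=snap('top','t5'); s=bot.sense(); print(s['eef_pos'],s['wrist_force'])
cv2.imwrite('pics/m5.png',np.hstack([cv2.resize(a[190:350,170:370],(500,400),interpolation=cv2.INTER_CUBIC),cv2.resize(b[170:290,120:210],(300,400),interpolation=cv2.INTER_CUBIC)])[:,:,::-1])
M=model('top'); im=b[:,:,::-1].copy(); hsv=cv2.cvtColor(im,cv2.COLOR_BGR2HSV)
print([(r['location'],r['p']) for c in('top','side') for r in bot.find_in('retaining_bar',c)])
```

```text
[ 0.54379656 -0.03654922  0.28989345] [-0.2137889  -0.17345781 -1.06429908]
[([0.5445, 0.1787, 0.1894], 0.96), ([0.5165, 0.1668, 0.0658], 0.22), ([0.5357, 0.1999, 0.186], 0.56)]
```

View pics/m5.png

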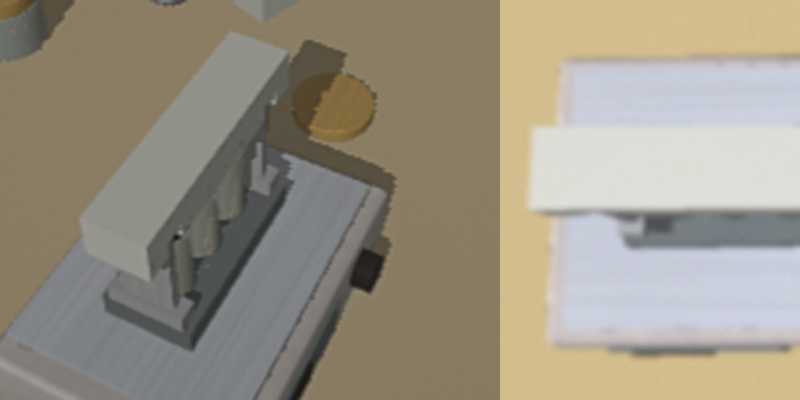

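The picture shows the bar seated level across both cheeks, plain side up, and the vials upright. The measured top height of about 0.187–0.189 m matches a seated bar. Handing in.

```bash
python3 -c "
from cell import bot
print(bot.close_job())"
```

```text
the job is handed in; nothing more can be done
None
```

The long bar is turned over, seated on both cheeks and released, with the vials upright in the last pictures; the job was handed in at about 17.5 s, but no verdict came back.

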